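Open the sealed silver case by its paddle latch

ROBOT

A 7-joint arm with a two-finger parallel gripper is mounted at the origin on a cart in front of the work surface, level with it; the furniture and walls round the work are solid. World frame = base frame: x ahead of the robot, y to its left, z up, the work surface at z = 0. Lengths are in m, angles in degrees, forces in N, time in s.
With the tool pointing down it reaches from about 0.425 to 0.875 m from the base axis. Payload 4.7 kg.
Tool frame: the origin (TCP) lies at the centre of the arm's flange, where the gripper is bolted on; the fingertips stand 173 mm ahead of it and the grasp point (between the pads) lies 155 mm ahead of it; z points along the fingers, y is the line along which they close (so a half turn about z gives the same grasp; the last joint's range is limited). The gripper opens to 85 mm and grips with 20 to 120 N. Pads are 22 mm wide; open, the fingers measure 114 mm over their backs; the gripper's body (76 mm by 85 mm) begins 54 mm behind the grasp point. The pads swing forward as they close: fully open they stand 13 mm farther back than shut.
Start: joints at [-72.302, 18.392, -4.016, 83.108, 1.295, 78.541, -3.26], TCP at [0.189, 0.622, 0.405] pointing down, gripper open.
Joint ranges: [-163.93, 163.93], [-17.29, 119.83], [-79.2, 71.16], [3.27, 140.29], [-89.18, 269.18], [5.43, 117.66], [-154.24, 154.24]. Speed limits (degrees/s): [147.25, 147.25, 180, 180, 180, 180, 180].

INTERFACE

Orientations are given as [roll, pitch, yaw] about the fixed x, y, z axes, in that order (R = Rz(yaw) Ry(pitch) Rx(roll)).
In Python, from workcell import r, grab_frame gives the robot as it stands.
- The arm moves only by the tool apply_moves, never from a script. Its arguments are lists of equal length, an entry for each row: "travel": the shift along the tool's x, y, z in units of 60 mm (1.0 is 60 mm), a list of three; "turn": the turn about the tool's z in units of 6 degrees (1.0 is 6 degrees); "gripper": the finger opening in mm, from 0 to 85.4. A call has 1 to 10 rows; each row shifts and turns the commanded pose from where the row before left it, along the tool's axes as they then stand; what a row does not reach is not made up. A row lasts 1/8 s, in which the tool goes at most 62.5 mm and 10.7 degrees, less where a joint would pass 70% of its speed; a pose out of reach is approached as far as the arm can. A call is refused whole if a number of a shift passes 1 or a number of a turn 1, either way. A call with a gripper value outside its range is refused whole. The fingers move at their own pace and stop on an object; "grip_force" is the grip in N (left out, the last holds). Time passes only in rows, so rows that do not move let the fingers close. It gives the time, the measured TCP pose, the force, the opening and the grip force at its end, in the units of the state.
- r.get_obs(): the state, without advancing time (a new reading comes with each control period).
- grab_frame(name): name is "scene" or "top" or "wrist"; returns a dict with "img" (384x512x3 uint8, red, green, blue), "K" (3x3 intrinsics, pixels), "origin" and "orientation" of the camera in the world. Camera axes: x right, y up, looking along -z (the intrinsics and any distortion apply to the point x, -y, -z); pixel columns grow to the right and rows downward; lengths in m; the calibration is good to about 2 mm. A picture is of the moment at which its call begins. There is no depth.
- r.close_job(): hands the job in; it is judged then, once.
The state is a dict: "t": time; "q": joint angles; "joint_vel": joint speeds; "joint_efforts": joint torques, N m; "ee_pos": TCP position; "tool_rot": TCP orientation; "ft_force": force on the tool from outside, world axes, zero at the start; "moment": the same for the moment, N m; "finger_gap": finger opening in m; "gripper_force": force on a finger pad.
Only numpy, scipy, OpenCV 4.12 (cv2) and the standard library are available. Lean on these libraries where they do the work, as an engineer would, in place of code of your own. Each camera call takes 0.05 s, during which the arm holds its last target. There are 200 camera calls.

TASK

Open the lidded silver case on the counter so the cups inside can be taken for service. Its rubber seal pushes the lid up hard against the hidden pawl, so take the steel paddle by its rounded edge, lean down on it firmly (about 20 N, hardly more, or the seal is crushed) and keep leaning while you swing the paddle up, so that the pawl is drawn out unloaded and not dragged; once it is clear, raise the lid by the paddle. Then let go, push the lid on up from under its front edge until it stands open by itself at 60 degrees or more, and leave the glass, the bottle and the stopper undisturbed.

Things in the scene. Friction and masses are not known exactly. Their poses are not given: they have to be found in the camera images.
- case: Silver case, fixed: dark wood panels in bright aluminium edging, 200 mm deep, 270 wide, rim 110 above the worktop; lid 14 thick, underside 2 mm over the rim when shut. Origin: centre of the underside; -x axis to the front (latch side, towards the robot's left), +x to the hinges, y along the width. Hollow; the cups in it stand below the rim.
- lid (a joint): Lid angle about the hinge on the case's rear top edge, rad: 0 to 0.006 shut and latched, 1.40 fully open. Friction hinge: the lid (0.24 to 0.38 kg, plus 0.13 kg of latch) stays at whatever angle it is left; raising it by the paddle takes 6 to 9 N.
- paddle (a joint): Paddle angle, rad: 0 at rest, grows as its free edge swings up and towards the hinges; stop at 0.80. A light spring (2 to 4 N at the free edge) returns it to 0. It draws the pawl back 15.5 mm per rad; the pawl leaves the striker somewhere between 0.38 and 0.65, differing each time and out of sight, so swing it nearly to the stop.
- lid_hinge (a point): Middle of the lid's hinge line (it runs along the case's y), 104 mm behind the case's centre, 112 mm above the worktop.
- lid_edge (a point): Middle of the lid's front edge, 206 mm in front of the hinge line when shut, 2 mm above the lid's underside. Under it the lid can be pushed up with closed fingertips once it stands ajar.
- paddle_pivot (a point): Middle of the paddle's pivot line (along the case's y) on top of the lid: 157 mm in front of the hinge line and 30 mm above the lid's underside; it moves with the lid.
- paddle_bead (a point): Middle of the paddle's free edge: a rounded bead 12 mm thick, 74 long along the case's y, 60 mm from the pivot. The paddle is a steel plate 68 mm wide, 4 thick; at rest it points forward and up at 0.85 rad above level, at its stop it is upright (1.65 rad). Best pinched from above in line with the plate, a pad on each side; a 50 N grip can push along the plate.
- pawl: Steel pawl 36 mm wide, hidden under the lid's front; its nose reaches forward under the striker. Origin: on its upper face, 17 mm behind the nose. While shut, the seal presses it up on the striker with 9 to 15 N, and pulling up on the paddle adds to that. It is dragged, which is rough handling, if that is over 6 N with the paddle over 0.2 rad up.
- striker: Steel catch plate screwed inside the case's front wall at mid width, 60 mm wide, its 6 mm thick lip standing 12 mm into the case. Origin: at the wall, on the lip's underside. Set differently from time to time, by up to 2 mm in depth either way and 0.3 mm in height.
- seal: Black rubber strip round the rim, springy (8 N per mm). A downward push on the paddle's bead (upward force felt by the tool) of 19 to 24 N while the paddle swings from 0.2 rad up takes its load off the pawl; the lid gives 1 mm or less. Crushed by over 21.5 N on it: 20 N straight down on the resting paddle, 25 N on the upright one. Origin: over the case's centre, level with its top.
- rocks_glass: Cut-glass tumbler, 80 mm wide, 92 mm tall, standing behind and to the left of the case. Bystander. Origin: centre of its foot.
- bitters: Dark bottle with a pale cap, 47 mm wide, 120 mm tall, to the right of the case. Bystander. Origin: centre of its foot.
- stopper: Silver wine stopper standing on its cap, 34 mm wide, 45 mm tall, right of the case and nearer the robot. Bystander. Origin: centre of its foot.

How it is judged (in metres and radians):
On the way, in this order (a step that is already met when the one before it is completed fails the run):
1. the paddle is swung up while the lid is still down (value of joint paddle above 0.35 rad and value of joint lid below 0.06 rad), for 0.1 s.
2. the lid is raised clear of the latch (value of joint lid above 0.2 rad), for 0.1 s.
At the end, for the whole second after the job is handed in: The lid stands open by itself at 60 degrees (1.05 rad) or more, at rest, and the paddle is let go and back at rest (within 0.1 rad) (value of joint lid above 1.05 rad and velocity of joint lid between -0.05 and 0.05 rad/s and value of joint paddle below 0.1 rad); the robot touches nothing.
It fails at once if the pawl is dragged along the striker under load: over 6 N between them while the paddle is more than 0.2 rad up (contact force between pawl and striker above 6 N and value of joint paddle above 0.2 rad).
It fails at once if the seal is crushed with over 21.5 N (contact force between seal and anything else above 21.5 N).
It fails at once if the glass is shifted by over 15 mm or tipped (distance of rocks_glass from where it was at the start of the episode above 0.015 m or angle between rocks_glass's own z axis and vertical above 0.3 rad).
It fails at once if the bottle is shifted by over 15 mm or tipped (distance of bitters from where it was at the start of the episode above 0.015 m or angle between bitters's own z axis and vertical above 0.3 rad).
It fails at once if the stopper is shifted by over 15 mm or tipped (distance of stopper from where it was at the start of the episode above 0.015 m or angle between stopper's own z axis and vertical above 0.3 rad).
It also fails if it takes over 72 s, if anything falls off the work surface, if the arm or the gripper's body presses on something with over 40 N, if the wrist force passes 120 N, or if a joint passes its speed limit or range.

## Working session

There is one attempt and no reset: what is moved stays moved. The work goes in short steps, Python scripts to look and compute and a tool call to move; the robot and the scene stay as the last step left them, time stands still between calls to the robot, and variables do not carry over. Pictures are saved under pics/ and viewed, at most 10 in all, crops included, and the job is handed in when it is done.

Besides the shell and the picture viewer there is one more tool, called after "Request:" by a JSON object that holds its "api" and its "payload". apply_moves: Moves the arm, as the interface text tells. Its arguments: {"type":"object","properties":{"travel":{"type":"array","items":{"type":"array","items":{"type":"number"}}},"turn":{"type":"array","items":{"type":"number"}},"gripper":{"type":"array","items":{"type":"number"}},"grip_force":{"type":"number"}},"required":["travel","turn","gripper"]}

```bash
mkdir -p pics; ls
python3 - <<'E'
from workcell import r, grab_frame
import cv2, numpy as np, pickle
print(r.get_obs())
for n in ("scene","top"):
    f=grab_frame(n); pickle.dump(f,open(f"{n}.pkl","wb"))
    print(n,f["K"],f["origin"],f["orientation"],[k for k in f])
    cv2.imwrite(f"pics/{n}0.png",cv2.resize(f["img"][:,:,::-1],(800,600),interpolation=cv2.INTER_CUBIC))
E
```

```text
pics
{'t': 0.0, 'q': array([-72.30257805,  18.44090856,  -4.01769545,  83.17563111,
         1.29596495,  78.54157959,  -3.2606416 ]), 'joint_vel': array([ 0.04162903,  0.02056871, -0.0220264 , -0.02686262, -0.00765678,
       -0.13218966, -0.02330529]), 'joint_efforts': array([ 3.26176087e-04, -4.93585968e+01, -3.82095510e-01, -3.14330828e+01,
        1.28957300e-02,  1.15865117e-02, -2.01384995e-05]), 'ee_pos': array([0.18879662, 0.62175984, 0.40359613]), 'tool_rot': array([-1.79887190e+02,  6.08100044e-03,  1.63113954e+02]), 'ft_force': array([ 0.18371041, -0.19432232, -0.10566217]), 'moment': array([ 0.00179338,  0.05016779, -0.01782017]), 'gripper_force': 0.0, 'finger_gap': 0.08539376977363973}
scene [[457.34369156   0.         260.57486332]
 [  0.         457.34369156 193.5857513 ]
 [  0.           0.           1.        ]] [-0.4023184  -0.75207142  0.72387353] [ 62.69792743  -1.40912026 -52.95944304] ['img', 'K', 'origin', 'orientation']
top [[430.22700583   0.         249.42911848]
 [  0.         430.22700583 187.41769023]
 [  0.           0.           1.        ]] [ 0.26595811 -0.05048085  1.24592633] [ 1.26626816e+01 -5.30884671e-02 -8.89494559e+01] ['img', 'K', 'origin', 'orientation']
```

View pics/scene0.png

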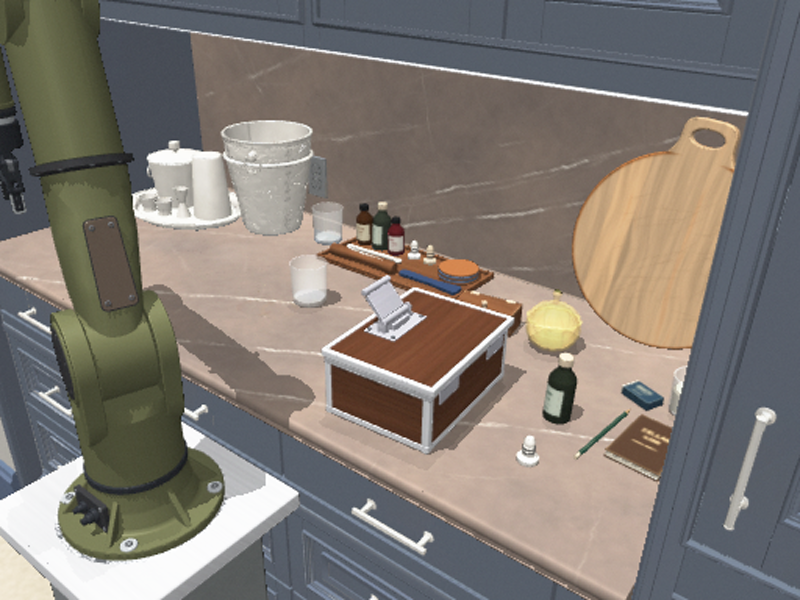

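View pics/top0.png

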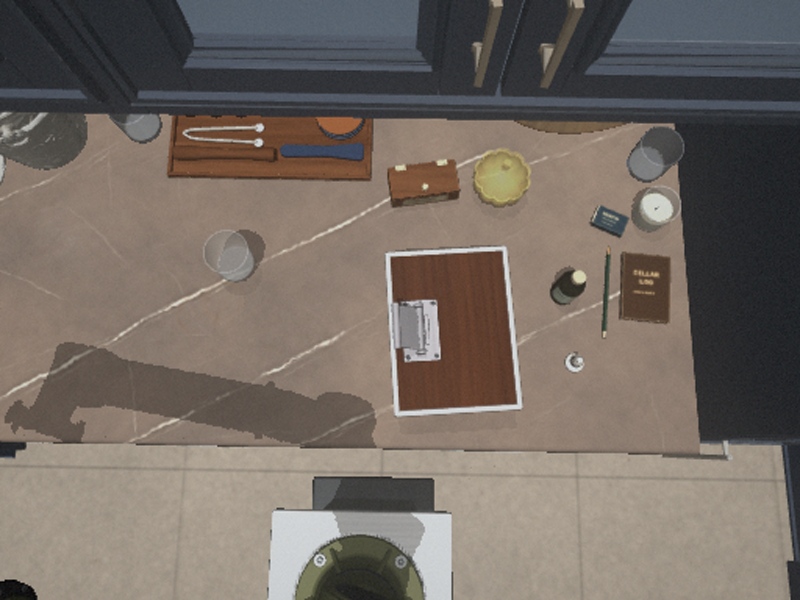

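The scene view shows the shut lid (corners near (325,351), (416,290), (513,319), (430,390)) with the paddle at (385,300). In the top view the lid corners are at (386,253), (505,247), (522,409), (396,416), and the latch faces world +y. I'll fit the case pose to these.

```bash
cat > h.py <<'E'
import numpy as np, cv2, pickle
from scipy.spatial.transform import Rotation as R
from scipy.optimize import least_squares
def proj(f,P):
    Rc=R.from_euler('xyz',f["orientation"],degrees=True).as_matrix()
    p=(np.atleast_2d(P)-f["origin"])@Rc*[1,-1,-1]
    u=p@f["K"].T; return u[:,:2]/u[:,2:]
def case(pose,P):
    x,y,a=pose; c,s=np.cos(a),np.sin(a); P=np.atleast_2d(P)
    return P@np.array([[c,s,0],[-s,c,0],[0,0,1]])+[x,y,0]
HX=.104; HZ=.112
def lidpt(fwd,y,up,th=0):  # lid frame -> case frame
    c,s=np.cos(th),np.sin(th)
    return [HX-fwd*c+up*s*1.0, y, HZ+fwd*s+up*c]
def bead(th=0,pad=0,y=0,L=.060):
    b=.85+pad
    return lidpt(.157+L*np.cos(b),y,.030+L*np.sin(b),th)
E
python3 - <<'E'
from h import *
T=pickle.load(open('top.pkl','rb'));S=pickle.load(open('scene.pkl','rb'))
C=[lidpt(.206,-.135,.014),lidpt(.206,.135,.014),lidpt(0,.135,.014),lidpt(0,-.135,.014)]
sc=512/800
# front/-y.. latch side is world +y; case x -> world -y, case y -> world +x
top=np.array([[396,416],[386,253],[505,247],[522,409]])*sc
scn=np.array([[325,351],[416,290],[513,319],[430,390]])*sc
f=lambda p,m=3:np.r_[((proj(T,case(p,C))-top)).ravel()*(m&1),(proj(S,case(p,C))-scn).ravel()*(m>>1)]
for m in (1,2,3):
    s=least_squares(f,[.3,-.1,-np.pi/2],args=(m,)); print(m,s.x[:2],np.degrees(s.x[2]),s.fun.round(1).reshape(-1,2).tolist())
p=s.x; np.save('pose.npy',p)
print('bead',case(p,bead()),'hinge',case(p,[HX,0,HZ]),'edge',case(p,lidpt(.206,0,.002)))
def ov(F,name,box,k):
    im=cv2.resize(F["img"][:,:,::-1],None,fx=k,fy=k,interpolation=cv2.INTER_CUBIC)
    def pl(Q,c,close=True): cv2.polylines(im,[np.int32(proj(F,case(p,Q))*k)],close,c,1)
    pl(C,(0,255,0)); pl([bead(y=-.037),bead(y=.037)],(0,0,255)); pl([bead(y=-.034,L=0),bead(y=.034,L=0)],(255,255,0))
    x0,y0,x1,y1=[int(v*sc*k) for v in box]; return cv2.resize(im[y0:y1,x0:x1],(395,400))
cv2.imwrite('pics/ov.png',np.hstack([ov(T,'t',(375,240,535,420),5),ov(S,'s',(315,270,525,450),5)]))
E
```

```text
1 [ 0.45636689 -0.15238488] -85.55920702033747 [[0.1, -1.2], [0.4, 1.8], [0.1, 1.3], [-0.6, -1.6], [-0.0, -0.0], [-0.0, -0.0], [-0.0, -0.0], [0.0, 0.0]]
2 [ 0.45598307 -0.15397063] -86.83864187555481 [[-0.0, -0.0], [0.0, 0.0], [0.0, 0.0], [-0.0, -0.0], [-1.0, -1.6], [-0.4, -0.5], [0.3, 0.8], [1.0, 0.8]]
3 [ 0.45641475 -0.15292403] -86.07102437153499 [[-0.2, -1.6], [1.0, 1.4], [0.8, 1.6], [-0.8, -1.2], [-1.0, -1.3], [-1.4, -0.7], [-0.3, 0.2], [1.7, 0.5]]
bead [[ 0.45006988 -0.06054267  0.18707682]] hinge [[ 0.46354081 -0.25667961  0.112     ]] edge [[ 0.44942573 -0.05116376  0.114     ]]
```

View pics/ov.png

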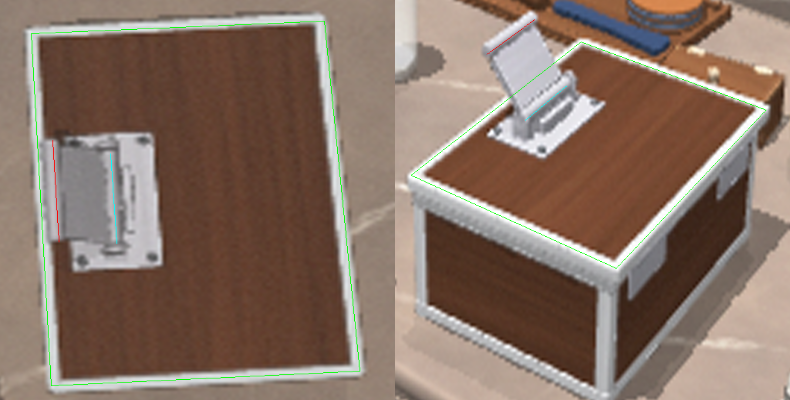

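Run:
```python
from h import *
T=pickle.load(open('top.pkl','rb'));S=pickle.load(open('scene.pkl','rb'))
sc=512/800
top=np.array([[395.2,414.6],[385.5,253.5],[506.6,246.3],[522,408.3]])*sc
scn=np.array([[321.9,350.1],[414.4,288],[513.3,318.2],[433,390.6]])*sc
def f(p):
    C=[[-.103-p[4],-.135-p[3],.126],[-.103-p[4],.135+p[3],.126],[.103+p[4],.135+p[3],.126],[.103+p[4],-.135-p[3],.126]]
    return np.r_[(proj(T,case(p[:3],C))-top).ravel(),(proj(S,case(p[:3],C))-scn).ravel()]
s=least_squares(f,[.456,-.153,-1.5,0,0],x_scale=[.1,.1,.1,.01,.01]);print(s.x,np.degrees(s.x[2]),s.fun.round(1))
# bead ends from overlay: top (53,140),(57,240) ; scene (483,50),(533,15) ; triangulate midpoint
a=np.array([375+53*160/395,240+190*180/400])*sc; b=np.array([315+(509.5-395)*210/395,270+33*180/400])*sc
q=least_squares(lambda x:np.r_[(proj(T,x)-a).ravel(),(proj(S,x)-b).ravel()],[.45,-.06,.187]);print('bead tri',q.x,q.fun.round(1),'pred',case(s.x[:3],bead()))
```

```text
[ 4.57806176e-01 -1.53347734e-01 -1.49681973e+00  3.20268253e-03
  1.21589305e-03] -85.76145303536951 [-0.   0.3  0.3 -0.3 -0.4  0.2 -0.2 -0.3  0.1 -0.5 -0.3 -0.1  0.3  0.
  0.1  0.6]
bead tri [ 0.4499725  -0.0586785   0.18986155] [-0.1  0.   0.1 -0. ] pred [[ 0.45096226 -0.06100201  0.18707682]]
```

```bash
cat >> h.py <<'E'
def units(dw,yaw):  # world shift -> tool units (60mm)
    M=R.from_euler('xyz',[180,0,yaw],degrees=True).as_matrix(); return (M.T@np.asarray(dw)/.06).round(3)
E
python3 - <<'E'
from h import *
p=np.array([.4578,-.1533,np.radians(-85.76)]); np.save('pose.npy',p)
b=case(p,bead())[0]; yaw=184.24; print(b)
w=[np.array([.1888,.6218,.4036]),np.array([.40,.35,.42]),np.r_[b[:2],.42]]
for a,c in zip(w,w[1:]): print(units(c-a,yaw))
print('case x step +10mm in tool', units(.01*np.array([np.cos(p[2]),np.sin(p[2]),0]),yaw))
E
```

```text
[ 0.45095375 -0.06095445  0.18707682]
[-3.175 -4.778 -0.273]
[-0.341 -6.893 -0.   ]
case x step +10mm in tool [ 0.    -0.167 -0.   ]
```

Request:
{"api": "apply_moves", "payload": {"travel": [[0,0,0],[0,0,0],[0,0,0],[0,0,0]], "turn": [-0.88,-0.88,-0.88,-0.88], "gripper": [40,40,40,40], "grip_force": 50}}

```text
t: 0.6
ee_pos: [0.1888, 0.6218, 0.4041]
tool_rot: [-179.9, -0.0, -175.6]
ft_force: [0.4, 0.2, 0.1]
finger_gap: 0.0397
gripper_force: 0.0
```

Request:
{"api": "apply_moves", "payload": {"travel": [[-0.53,-0.8,-0.05],[-0.53,-0.8,-0.05],[-0.53,-0.8,-0.05],[-0.53,-0.8,-0.05],[-0.53,-0.8,-0.05],[-0.53,-0.78,-0.02],[0,0,0]], "turn": [0,0,0,0,0,0,0], "gripper": [40,40,40,40,40,40,40]}}

```text
t: 1.48
ee_pos: [0.4038, 0.3452, 0.421]
tool_rot: [-179.9, 0.1, -176.3]
ft_force: [0.8, 1.2, -0.7]
finger_gap: 0.04
gripper_force: 0.0
```

Request:
{"api": "apply_moves", "payload": {"travel": [[-0.03,-0.77,0],[-0.04,-0.77,0],[-0.04,-0.77,0],[-0.04,-0.77,0],[-0.04,-0.77,0],[-0.04,-0.77,0],[-0.04,-0.77,0],[-0.04,-0.77,0],[-0.03,-0.73,0],[0,0,0]], "turn": [0,0,0,0,0,0,0,0,0,0], "gripper": [40,40,40,40,40,40,40,40,40,40]}}

```text
t: 2.72
ee_pos: [0.4511, -0.0634, 0.4209]
tool_rot: [-180.0, 0.0, -176.1]
ft_force: [-0.9, 0.4, 0.1]
finger_gap: 0.0396
gripper_force: 0.0
```

Run:
```python
from h import *
from workcell import r, grab_frame
o=r.get_obs();print(o['ee_pos'],o['tool_rot'],o['ft_force'],o['q'].round(1))
p=np.load('pose.npy')
f=grab_frame('wrist');pickle.dump(f,open('wrist.pkl','wb'))
im=cv2.resize(f['img'][:,:,::-1],(800,600),interpolation=cv2.INTER_CUBIC).copy();k=800/512
for Q in ([bead(y=-.037),bead(y=.037)],[bead(y=-.034,L=0),bead(y=.034,L=0)],[lidpt(.206,-.135,.014),lidpt(.206,.135,.014)]):
    u=proj(f,case(p,Q)); print(u.round(1).tolist()); cv2.polylines(im,[np.int32(u*k)],False,(0,0,255),1)
cv2.imwrite('pics/w1.png',im)
```

```text
[ 0.45105493 -0.06340082  0.42093921] [-1.79981922e+02  7.95056107e-03 -1.76086497e+02] [-0.87387854  0.35440271  0.05168921] [-28.8  -8.2  30.7 108.8   4.3  78.3  94.7]
[[253.5, 162.4], [253.9, 254.1]]
[[208.5, 157.6], [212.0, 228.8]]
[[263.8, 34.5], [262.3, 307.5]]
```

View pics/w1.png

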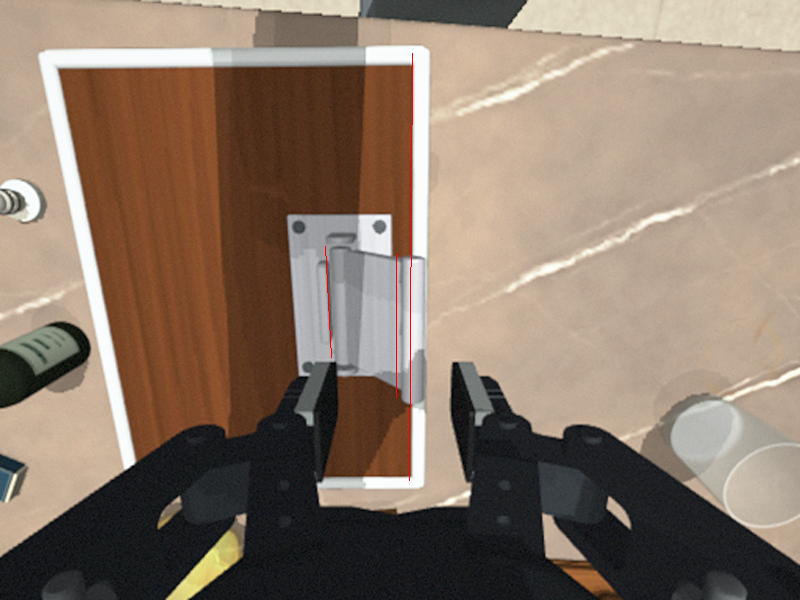

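The wrist view shows the bead at about (412,330), where I predicted (396,326), and the fingertips at about (337,363) and (452,363). I'll check the wrist calibration against the known fingertip positions, then do a joint fit.

Run:
```python
from h import *
f=pickle.load(open('wrist.pkl','rb')); T=pickle.load(open('top.pkl','rb'));S=pickle.load(open('scene.pkl','rb'))
k=800/512; print(f['K'][:2,2],f['origin'],f['orientation'])
tcp=np.array([.45105,-.0634,.42094]);M=R.from_euler('xyz',[-179.98,0,-176.09],degrees=True).as_matrix()
for y in(-.0198,.0198):
  for x in (-.011,.011): print(y,x,(proj(f,tcp+M@[x,y,.1716])*k).round(1))
Z=.187
# bead mid per camera on plane z
def atz(F,uv,z):
    return least_squares(lambda q:(proj(F,[q[0],q[1],z])-np.array(uv)).ravel(),[.45,-.06]).x
sc=512/800
for z in (.184,.187,.190):
  print(z,'wrist',atz(f,np.array([412,330])*sc,z),'top',atz(T,np.array([375+53*160/395,240+190*180/400])*sc,z),'scene',atz(S,np.array([315+114.5*210/395,270+33*180/400])*sc,z))
for F,uv in((f,[428,46]),(f,[424,487]),(T,[395.2,414.6]),(T,[385.5,253.5]),(S,[321.9,350.1]),(S,[414.4,288])): print('corner',atz(F,np.array(uv)*sc,.126))
```

```text
[251.83773428 194.97546511] [ 0.38041566 -0.06716079  0.38975067] [-1.60940510e+01  1.24207228e-02  9.39158013e+01]
-0.0198 -0.011 [[335.4 414.8]]
-0.0198 0.011 [[333. 358.]]
0.0198 -0.011 [[445.5 414.8]]
0.0198 0.011 [[447.6 358. ]]
0.184 wrist [ 0.45210045 -0.05307904] top [ 0.45112123 -0.05885884] scene [ 0.45914296 -0.05094648]
0.187 wrist [ 0.45105523 -0.05328436] top [ 0.45059814 -0.05883517] scene [ 0.45435594 -0.05484253]
0.19 wrist [ 0.45001001 -0.05348968] top [ 0.45007504 -0.0588115 ] scene [ 0.44956892 -0.05873858]
corner [ 0.3112876  -0.05343394]
corner [ 0.58968923 -0.03112076]
corner [ 0.31299653 -0.0596277 ]
corner [ 0.58717285 -0.03830302]
corner [ 0.31043409 -0.06094372]
corner [ 0.58805345 -0.04036666]
```

Request:
{"api": "apply_moves", "payload": {"travel": [[0,0.1,0.25],[0,0,0.4],[0,0,0.25],[0,0,0.13],[0,0,0],[0,0,0]], "turn": [0,0,0,0,0,0], "gripper": [40,40,40,40,40,40]}}

```text
t: 3.52
ee_pos: [0.451, -0.0547, 0.3597]
tool_rot: [180.0, 0.1, -175.8]
ft_force: [-0.8, 0.1, -0.4]
finger_gap: 0.0399
gripper_force: 0.0
```

Run:
```python
from workcell import r, grab_frame
import cv2,numpy as np
o=r.get_obs();print(o['ee_pos'],o['tool_rot'],o['ft_force'],o['moment'])
a=grab_frame('wrist')['img'][120:312,130:370,::-1]; b=grab_frame('scene')['img'][130:290,170:370,::-1]
cv2.imwrite('pics/d1.png',np.hstack([cv2.resize(a,(480,384),interpolation=3),cv2.resize(b,(320,256),interpolation=3)[:256].copy() if 0 else cv2.copyMakeBorder(cv2.resize(b,(320,256),interpolation=3),0,128,0,0,0)]))
```

```text
[ 0.45102358 -0.05472789  0.35974972] [ 1.79996168e+02  6.95330009e-02 -1.75767736e+02] [-0.81247865  0.09963735 -0.40287119] [ 0.03989104  0.01064471 -0.01285816]
```

View pics/d1.png

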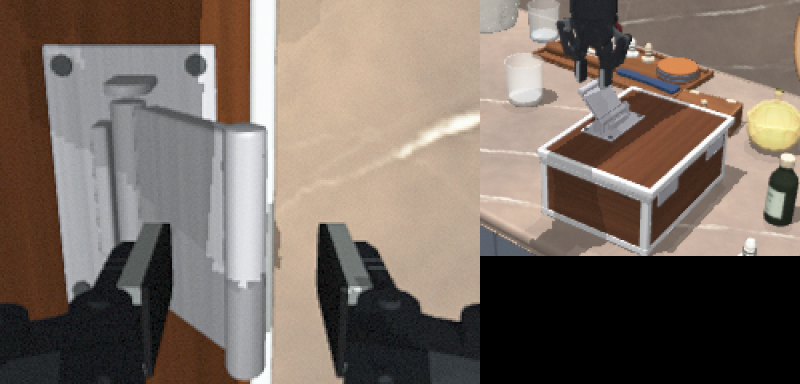

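The fingers (mid column 244) are centred on the bead (246). I'll check the bead's depth by its projection.

Run:
```python
from h import *
from workcell import grab_frame
f=grab_frame('wrist'); c=lambda P:((proj(f,P)-[130,120])*2).round(0).tolist()
u=np.array([.9973,.0739,0]);v=np.array([.0739,-.9973,0])
for z in (.195,.187,.179,.171):
    b=np.array([.451,-.0547-.003,z]); print(z,c([b-.037*u,b+.037*u]),'width',c([b-.006*v,b+.006*v]))
t=np.array([.451,-.0547,.3597-.1716])
print('tips',c([t-.011*u+.02*v,t+.011*u+.02*v,t-.011*u-.02*v,t+.011*u-.02*v]))
```

```text
0.195 [[227.0, 130.0], [230.0, 384.0]] width [[251.0, 266.0], [206.0, 266.0]]
0.187 [[228.0, 122.0], [230.0, 366.0]] width [[251.0, 252.0], [208.0, 252.0]]
0.179 [[229.0, 115.0], [231.0, 349.0]] width [[251.0, 239.0], [209.0, 240.0]]
0.171 [[230.0, 109.0], [231.0, 334.0]] width [[250.0, 228.0], [211.0, 228.0]]
tips [[166.0, 218.0], [169.0, 290.0], [314.0, 217.0], [311.0, 290.0]]
```

Request:
{"api": "apply_moves", "payload": {"travel": [[0,0,0.03],[0,0,0],[0,0,0],[0,0,0],[0,0,0],[0,0,0]], "turn": [0,0,0,0,0,0], "gripper": [16,16,12,8,5,5], "grip_force": 50}}

```text
t: 4.42
ee_pos: [0.4507, -0.0546, 0.3575]
tool_rot: [180.0, 0.0, -175.8]
ft_force: [-1.0, 1.4, 1.7]
finger_gap: 0.0099
gripper_force: 48.4
```

Request:
{"api": "apply_moves", "payload": {"travel": [[0,0,0],[0,0,0],[0,0,0.03],[0,0,0],[0,0,0],[0,0,0],[0,0,0]], "turn": [0,0,0,0,0,0,0], "gripper": [20,20,20,12,8,5,5], "grip_force": 50}}

```text
t: 5.3
ee_pos: [0.4507, -0.055, 0.356]
tool_rot: [-180.0, 0.0, -175.8]
ft_force: [-2.0, -0.7, 4.6]
finger_gap: 0.0103
gripper_force: 53.0
```

Run:
```python
from workcell import r, grab_frame
import cv2,numpy as np
o=r.get_obs();print(o['ee_pos'],o['tool_rot'],o['ft_force'],o['moment'],o['finger_gap'],o['gripper_force'])
a=grab_frame('wrist')['img'][150:312,150:350,::-1]; b=grab_frame('scene')['img'][170:230,220:295,::-1]
cv2.imwrite('pics/g1.png',np.hstack([cv2.resize(a,(400,324),interpolation=3),cv2.resize(b,(400,324),interpolation=3)]))
```

```text
[ 0.450696   -0.05497515  0.35595621] [-1.79981225e+02  2.36014671e-03 -1.75764960e+02] [-1.98857621 -0.66976486  4.61931432] [-0.57588214  0.54073091  0.04417244] 0.010279726258516819 52.99886570312083
```

View pics/g1.png

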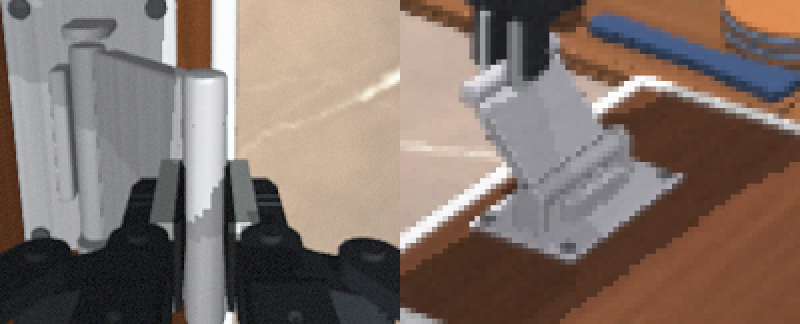

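The bead sits squarely between the pads. Next I'll lean down in small steps to learn the stiffness.

Request:
{"api": "apply_moves", "payload": {"travel": [[0,0,0.02],[0,0,0],[0,0,0]], "turn": [0,0,0], "gripper": [5,5,5]}}

```text
t: 5.78
ee_pos: [0.4507, -0.0548, 0.3555]
tool_rot: [180.0, 0.0, -175.8]
ft_force: [-5.0, -0.8, 10.7]
finger_gap: 0.0104
gripper_force: 54.9
```

Request:
{"api": "apply_moves", "payload": {"travel": [[0,0,0.018],[0,0,0],[0,0,0]], "turn": [0,0,0], "gripper": [5,5,5]}}

```text
t: 6.15
ee_pos: [0.4508, -0.0548, 0.3553]
tool_rot: [179.9, 0.0, -175.8]
ft_force: [-6.4, 0.2, 15.6]
finger_gap: 0.0104
gripper_force: 56.3
```

Request:
{"api": "apply_moves", "payload": {"travel": [[0,-0.04,-0.027],[0,-0.04,-0.027],[0,0,0],[0,0,0]], "turn": [0,0,0,0], "gripper": [5,5,5,5]}}

```text
t: 6.65
ee_pos: [0.451, -0.0576, 0.3574]
tool_rot: [179.8, -0.0, -175.7]
ft_force: [-4.2, 5.5, 9.5]
finger_gap: 0.0102
gripper_force: 50.4
```

Request:
{"api": "apply_moves", "payload": {"travel": [[0,0,0.013],[0,0,0.013],[0,0,0]], "turn": [0,0,0], "gripper": [5,5,5]}}

```text
t: 7.02
ee_pos: [0.451, -0.057, 0.3566]
tool_rot: [179.7, -0.0, -175.7]
ft_force: [-6.6, 7.4, 15.3]
finger_gap: 0.01
gripper_force: 53.3
```

Request:
{"api": "apply_moves", "payload": {"travel": [[0,-0.03,-0.008],[0,-0.03,-0.008],[0,0,0],[0,0,0]], "turn": [0,0,0,0], "gripper": [5,5,5,5]}}

```text
t: 7.52
ee_pos: [0.4512, -0.059, 0.3577]
tool_rot: [179.5, -0.0, -175.6]
ft_force: [-8.2, 10.6, 16.7]
finger_gap: 0.0103
gripper_force: 50.9
```

Request:
{"api": "apply_moves", "payload": {"travel": [[0.015,-0.035,-0.012],[0.015,-0.035,-0.012],[0,0,0],[0,0,0]], "turn": [0,0,0,0], "gripper": [5,5,5,5]}}

```text
t: 8.02
ee_pos: [0.4507, -0.0619, 0.3596]
tool_rot: [179.4, 0.2, -175.5]
ft_force: [-4.0, 14.9, 14.7]
finger_gap: 0.0095
gripper_force: 49.8
```

Request:
{"api": "apply_moves", "payload": {"travel": [[0,-0.03,0.005],[0,-0.03,0.0],[0,0,0],[0,0,0]], "turn": [0,0,0,0], "gripper": [5,5,5,5]}}

```text
t: 8.52
ee_pos: [0.4509, -0.0635, 0.3601]
tool_rot: [179.1, 0.2, -175.4]
ft_force: [-7.0, 20.6, 20.1]
finger_gap: 0.0098
gripper_force: 49.7
```

Request:
{"api": "apply_moves", "payload": {"travel": [[0.005,-0.03,-0.01],[0.005,-0.03,-0.01],[0,0,0]], "turn": [0,0,0], "gripper": [5,5,5]}}

```text
t: 8.9
ee_pos: [0.4509, -0.0665, 0.362]
tool_rot: [179.0, 0.3, -175.4]
ft_force: [-6.9, 22.5, 23.9]
finger_gap: 0.0096
gripper_force: 48.9
```

Request:
{"api": "apply_moves", "payload": {"travel": [[0.005,-0.025,-0.025],[0.005,-0.025,-0.025],[0,0,0]], "turn": [0,0,0], "gripper": [5,5,5]}}

```text
t: 9.28
ee_pos: [0.4509, -0.0706, 0.365]
tool_rot: [179.2, 0.4, -175.5]
ft_force: [-6.3, 18.8, 23.0]
finger_gap: 0.0097
gripper_force: 49.1
```

Request:
{"api": "apply_moves", "payload": {"travel": [[0.005,-0.033,-0.022],[0.005,-0.033,-0.022],[0,0,0]], "turn": [0,0,0], "gripper": [5,5,5]}}

```text
t: 9.65
ee_pos: [0.451, -0.0756, 0.3678]
tool_rot: [179.3, 0.4, -175.5]
ft_force: [-2.9, 16.6, 21.1]
finger_gap: 0.0098
gripper_force: 49.1
```

Request:
{"api": "apply_moves", "payload": {"travel": [[0,-0.04,-0.011],[0,-0.045,-0.01],[0,0,0]], "turn": [0,0,0], "gripper": [5,5,5]}}

```text
t: 10.02
ee_pos: [0.4514, -0.083, 0.3692]
tool_rot: [179.5, 0.5, -175.6]
ft_force: [-2.2, 11.8, 20.3]
finger_gap: 0.0095
gripper_force: 50.8
```

Request:
{"api": "apply_moves", "payload": {"travel": [[0,-0.04,-0.003],[0,-0.045,-0.003],[0,0,0]], "turn": [0,0,0], "gripper": [5,5,5]}}

```text
t: 10.4
ee_pos: [0.4519, -0.0887, 0.3696]
tool_rot: [179.6, 0.5, -175.6]
ft_force: [-2.4, 9.8, 22.7]
finger_gap: 0.0099
gripper_force: 51.4
```

Request:
{"api": "apply_moves", "payload": {"travel": [[0,-0.045,-0.008],[0,-0.045,-0.006],[0,0,0]], "turn": [0,0,0], "gripper": [5,5,5]}}

```text
t: 10.78
ee_pos: [0.4522, -0.0945, 0.3697]
tool_rot: [179.7, 0.5, -175.6]
ft_force: [-1.1, 7.9, 15.4]
finger_gap: 0.0096
gripper_force: 51.5
```

Request:
{"api": "apply_moves", "payload": {"travel": [[0,0,0.016],[0,-0.04,0],[0,-0.03,0],[0,0,0]], "turn": [0,0,0,0], "gripper": [5,5,5,5]}}

```text
t: 11.28
ee_pos: [0.4527, -0.0992, 0.3689]
tool_rot: [179.7, 0.5, -175.7]
ft_force: [-0.4, 6.5, 17.2]
finger_gap: 0.0095
gripper_force: 52.2
```

Request:
{"api": "apply_moves", "payload": {"travel": [[0,-0.04,0.005],[0,0,0]], "turn": [0,0], "gripper": [5,5]}}

```text
t: 11.52
ee_pos: [0.4528, -0.1003, 0.3689]
tool_rot: [179.6, 0.5, -175.6]
ft_force: [-0.6, 9.3, 19.2]
finger_gap: 0.0097
gripper_force: 52.5
```

Request:
{"api": "apply_moves", "payload": {"travel": [[0,-0.01,-0.05],[0,-0.02,-0.05],[0,-0.06,-0.1],[0,-0.06,-0.1],[0,0,0]], "turn": [0,0,0,0,0], "gripper": [5,5,5,5,5]}}

```text
t: 12.15
ee_pos: [0.4534, -0.1093, 0.3839]
tool_rot: [179.7, 0.4, -175.6]
ft_force: [5.7, 8.8, 1.5]
finger_gap: 0.0097
gripper_force: 49.7
```

Request:
{"api": "apply_moves", "payload": {"travel": [[0,-0.093,-0.125],[0,-0.093,-0.12],[0,-0.104,-0.11],[0,-0.104,-0.105],[0,0,0]], "turn": [0,0,0,0,0], "gripper": [5,5,5,5,5]}}

```text
t: 12.78
ee_pos: [0.4553, -0.1326, 0.4118]
tool_rot: [179.6, 0.4, -175.6]
ft_force: [5.6, 9.9, 2.6]
finger_gap: 0.0099
gripper_force: 49.5
```

Request:
{"api": "apply_moves", "payload": {"travel": [[0,-0.113,-0.1],[0,-0.113,-0.095],[0,-0.122,-0.082],[0,-0.122,-0.082],[0,0,0]], "turn": [0,0,0,0,0], "gripper": [5,5,5,5,5]}}

```text
t: 13.4
ee_pos: [0.4575, -0.161, 0.4335]
tool_rot: [179.7, 0.4, -175.6]
ft_force: [4.9, 9.1, 3.7]
finger_gap: 0.0098
gripper_force: 49.5
```

Run:
```python
from workcell import r, grab_frame
import cv2,numpy as np
o=r.get_obs();print(o['ee_pos'],o['tool_rot'],o['ft_force'],o['moment'],o['finger_gap'],o['q'].round(1))
a=grab_frame('wrist')['img'][:,:,::-1]; b=grab_frame('scene')['img'][80:300,150:400,::-1]
cv2.imwrite('pics/l1.png',np.hstack([cv2.resize(a,(400,300)),cv2.resize(b,(400,300),interpolation=3)]))
```

```text
[ 0.45747736 -0.1609632   0.43346517] [ 179.65341389    0.44191117 -175.56467598] [4.93657528 9.10803083 3.73758507] [ 2.16420877 -1.21317917 -0.05853934] 0.009816175888904054 [-23.8  -4.9  38.4 104.6   2.6  79.  108.4]
```

View pics/l1.png

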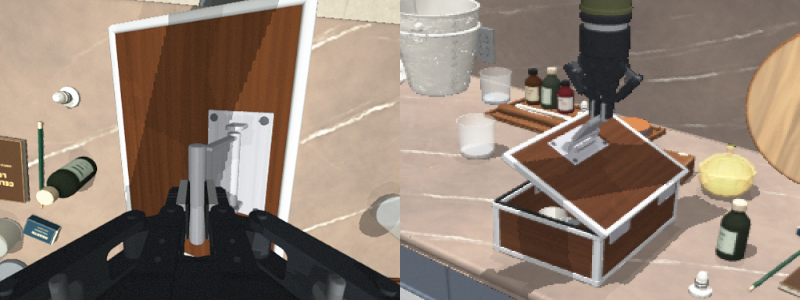

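The lid is open to about 0.5 rad and still gripped. I'll carry on by the paddle a bit further.

Request:
{"api": "apply_moves", "payload": {"travel": [[0,-0.13,-0.07],[0,-0.13,-0.07],[0,-0.137,-0.06],[0,-0.137,-0.06],[0,-0.14,-0.05],[0,0,0]], "turn": [0,0,0,0,0,0], "gripper": [5,5,5,5,5,5]}}

```text
t: 14.25
ee_pos: [0.4606, -0.2016, 0.4526]
tool_rot: [179.7, 0.5, -175.6]
ft_force: [4.4, 8.6, 8.5]
finger_gap: 0.0096
gripper_force: 49.9
```

Request:
{"api": "apply_moves", "payload": {"travel": [[0,0,0],[0,0,0],[0,0.1,-0.2],[0,0.3,-0.3],[0,0.5,-0.5],[0,0.8,-0.2],[0,0.8,0],[0,0.5,0],[0,0,0]], "turn": [0,0,0,0,0,0,0,0,0], "gripper": [85,85,85,85,85,40,0,0,0]}}

```text
t: 15.38
ee_pos: [0.4446, -0.0231, 0.5227]
tool_rot: [-180.0, -0.0, -175.5]
ft_force: [-0.4, -0.9, 0.1]
finger_gap: 0.0119
gripper_force: 0.0
```

Run:
```python
from workcell import r, grab_frame
import cv2,numpy as np
o=r.get_obs();print(o['ee_pos'],o['tool_rot'],o['ft_force'],o['finger_gap'],o['t'])
a=grab_frame('wrist')['img'][:,:,::-1]; b=grab_frame('scene')['img'][80:300,150:400,::-1]
cv2.imwrite('pics/l2.png',np.hstack([cv2.resize(a,(400,300)),cv2.resize(b,(400,300),interpolation=3)]))
```

```text
[ 0.44457721 -0.02306762  0.52268648] [-1.79957025e+02 -4.25389803e-02 -1.75506684e+02] [-0.40378056 -0.87075798  0.14284241] 0.011940267099982868 15.375
```

View pics/l2.png

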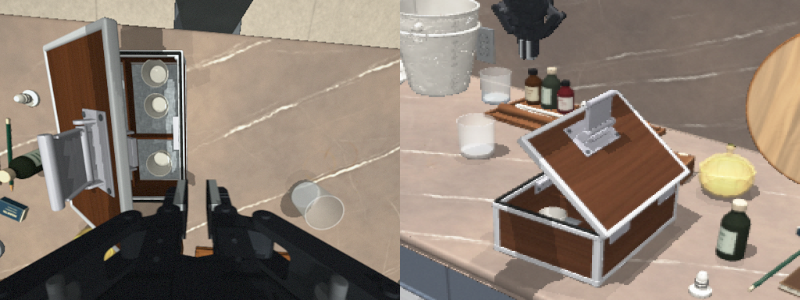

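Request:
{"api": "apply_moves", "payload": {"travel": [[-0.12,0,0.5],[0,0,0.8],[0,0,0.75],[0,-0.3,0],[0,-0.3,0],[0,-0.2,0],[0,0,0]], "turn": [0,0,0,0,0,0,0], "gripper": [0,0,0,0,0,0,0]}}

```text
t: 16.35
ee_pos: [0.4556, -0.0743, 0.4]
tool_rot: [-180.0, 0.0, -176.0]
ft_force: [-0.4, -0.1, 0.4]
finger_gap: -0.0002
gripper_force: 0.0
```

Request:
{"api": "apply_moves", "payload": {"travel": [[0,-0.12,0],[0,-0.12,0],[0,-0.12,-0.05],[0,-0.12,-0.1],[0,0,0]], "turn": [0,0,0,0,0], "gripper": [0,0,0,0,0]}}

```text
t: 16.98
ee_pos: [0.4579, -0.0973, 0.4104]
tool_rot: [179.5, -0.0, -175.5]
ft_force: [-4.5, 12.9, 10.5]
finger_gap: -0.0002
gripper_force: 6.7
```

Request:
{"api": "apply_moves", "payload": {"travel": [[0,-0.15,-0.14],[0,-0.15,-0.14],[0,-0.15,-0.12],[0,-0.15,-0.12],[0,0,0]], "turn": [0,0,0,0,0], "gripper": [0,0,0,0,0]}}

```text
t: 17.6
ee_pos: [0.4607, -0.136, 0.4412]
tool_rot: [179.8, 0.1, -175.7]
ft_force: [-2.6, 4.6, 5.3]
finger_gap: -0.0003
gripper_force: 3.6
```

Request:
{"api": "apply_moves", "payload": {"travel": [[0,-0.15,-0.1],[0,-0.15,-0.08],[0,-0.15,-0.07],[0,-0.15,-0.05],[0,0,0]], "turn": [0,0,0,0,0], "gripper": [0,0,0,0,0]}}

```text
t: 18.23
ee_pos: [0.4635, -0.1724, 0.4593]
tool_rot: [179.9, 0.1, -175.7]
ft_force: [-0.7, 3.4, 6.6]
finger_gap: 0.0
gripper_force: 3.4
```

Request:
{"api": "apply_moves", "payload": {"travel": [[0,0.2,0],[0,0.5,-0.1],[0,0.8,-0.2],[0,0.8,0],[0,0,0]], "turn": [0,0,0,0,0], "gripper": [0,0,0,0,0]}}

```text
t: 18.85
ee_pos: [0.4526, -0.0312, 0.4757]
tool_rot: [180.0, -0.0, -175.3]
ft_force: [-0.2, -0.7, 0.0]
finger_gap: 0.0003
gripper_force: 0.0
```

Run:
```python
from h import *
from workcell import r, grab_frame
o=r.get_obs();print(o['ee_pos'],o['ft_force'],o['t'])
S=grab_frame('scene');T=grab_frame('top')
p=np.load('pose.npy')+[0,.002,0]
def ov(F):
    im=cv2.resize(F['img'][:,:,::-1],None,fx=4,fy=4,interpolation=3)
    for th,c in((1.05,(0,0,255)),(1.25,(0,255,0))):
        Q=[lidpt(.206,-.135,.0,th),lidpt(.206,.135,.0,th)]
        cv2.polylines(im,[np.int32(4*proj(F,case(p,Q)))],False,c,2)
    return im
cv2.imwrite('pics/f.png',np.hstack([cv2.resize(ov(S)[200:1200,600:1600],(400,400)),cv2.resize(ov(T)[500:1100,900:1500],(400,400))]))
```

```text
[ 0.45263304 -0.03121069  0.47573056] [-0.20059811 -0.7325896   0.04132117] 18.85
```

View pics/f.png

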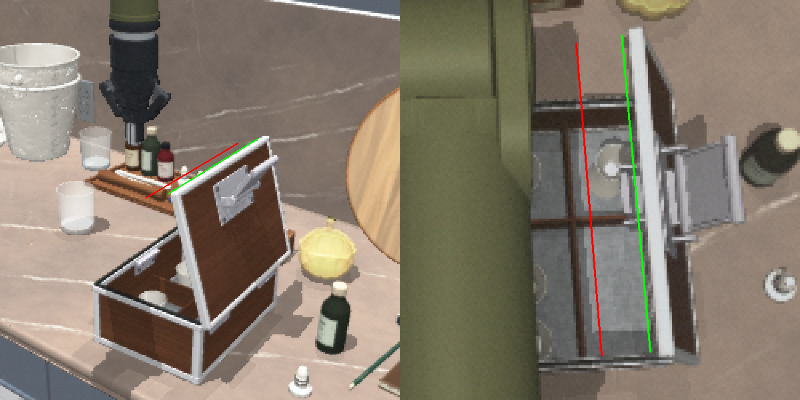

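The final view shows the lid edge at or past the 1.25 rad line. The paddle is released, the robot is clear of everything, and the bottle and stopper stand as before. Handing in.

```bash
python3 -c "
from workcell import r
print(r.close_job())"
```

```text
the job is handed in; nothing more can be done
None
```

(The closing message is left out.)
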